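# Check set grout: tip and seat the mould, hold the penetrometer on its mark

### The job

Check that the grout in the small steel mould has set: lift the mould, tip it to about 30 degrees and keep it there for two seconds (a set face stays put), then bring it level and set it down fully home in the round recess of the steel base plate. Then take the pocket penetrometer out of its stand, hold it upright with its piston tip inside the red pen ring on the grout, and press gently until the red line on the piston meets the mouth of the barrel. Finish while still holding it pressed there for the reading, the fingers off the mould and the other things on the bench left where they stand.

Things in the scene. Friction and masses are not known exactly. Their poses are not given: they have to be found in the camera images.
- mould: small brown-grey steel mould ring filled with pale grey set grout (the ring of brown soil in the dish is another), 51 mm outside diameter, 30 mm high, about 0.29 kg; starts standing on the worktop. Origin: centre of its underside; z up. Grout face 26 mm above the origin, 4 mm below the rim. When seated, its lower 6 mm are inside the base plate's recess: hold it higher than that
- mark (a point): centre of the red pen ring (12 mm diameter) on the grout face: 10 mm from the mould's centre along the mould's x axis, 26 mm above its underside. The two dark grey pits beside it are earlier tests and are not the spot
- base_plate: square steel plate, fixed, 130 x 130 x 12 mm, with brass levelling screws at three corners and a round green bubble level at the fourth (these stand up to 4.5 mm above the plate); origin: centre of its underside
- seat (a point): centre of the floor of the round recess in the middle of the base plate: 55 mm diameter, 6 mm deep, its floor 6 mm above the worktop
- penetrometer: pocket penetrometer, loose, 0.18 kg, hanging upright in its stand. Origin: on its axis at the barrel's mouth; z up along the tool. Steel barrel 18 mm dia from 0 to 70 mm; collar 30 mm dia, 70 to 76 mm; black square grip 20 x 20 mm (flats face body x and y), 76 to 136 mm; cap to 142 mm. In the stand its origin is 38 mm above the worktop; lift it 100 mm or more to clear the stand
- piston (a joint): how far the steel piston has been pressed up into the barrel, in m: 0 fully out, 0.014 at its stop. A spring resists with 1000 N/m. The red line round the piston meets the mouth of the barrel at 0.008 (about 8 N)
- piston_tip (a point): tip of the 7 mm piston, on the penetrometer's axis, 22 mm below the mouth of the barrel when the piston is fully out
- stand: penetrometer stand, fixed: dark steel foot 90 x 90 mm, four steel rods, white top plate 64 x 64 mm, its top 108 mm above the worktop (rod nuts 3 mm higher), with a 24 mm hole in its middle for the barrel; the collar rests on it. Origin: centre of its underside
- drying_oven: tall grey drying oven, fixed, behind the left part of the worktop (y from -0.01 to 0.36), 442 mm high; its front stands at x = 0.59, and its upright black door handle (y = 0.02, 120 to 240 mm above the worktop) reaches forward to x = 0.56: keep the gripper clear of it. Origin: under its centre
- stopwatch: black and yellow stopwatch, 71 x 60 x 18 mm, to be left alone; origin under its centre
- bowl: porcelain mixing bowl, 100 mm diameter, 56 mm high, to be left alone; origin under its centre
- beaker: glass beaker, 69 mm diameter, 88 mm high, to be left alone; origin under its centre
- tin_a: aluminium moisture tin, 57 mm diameter, 31 mm high, at the right, to be left alone; origin under its centre
- tin_b: aluminium moisture tin, 57 mm diameter, 31 mm high, at the left, to be left alone; origin under its centre
There are look-alikes about, which are no part of the job. There is more than one size of the penetrometer; the job needs the middle-sized.

How it is judged:
On the way, in this order (a step that is already met when the one before it is completed fails the run):
1. the mould is held clear of the worktop, tipped to about 30 degrees (22 to 40), for a full second (angle between mould's own z axis and vertical between 0.384 and 0.698 rad and height (world z) of mould above 0.03 m and contact force between mould and the fingers above 0.5 N), for 1 s.
2. the mould stands level and fully home in the recess of the base plate, let go (horizontal distance between mould and seat below 0.0035 m and z of mould in the frame of seat between -0.002 and 0.002 m and angle between mould's own z axis and vertical below 0.05 rad and contact force between mould and the fingers below 0.1 N), for 0.3 s.
At the end, for the whole second after the job is handed in: Mould level (3 deg), home in the recess, untouched by the fingers; penetrometer held still in the fingers, upright within 6 deg, clear of its stand, tip on the grout within 5 mm of the red ring's centre, piston in 8 mm (to the red line) within 2.5 mm, pressing with 3 to 14 N (all of step 2 and distance between piston_tip and mark below 0.005 m and value of joint piston between 0.0055 and 0.0105 m and contact force between penetrometer and mould between 3 and 14 N and angle between penetrometer's own z axis and vertical below 0.105 rad and contact force between penetrometer and the fingers above 1 N and contact force between penetrometer and stand below 0.1 N and linear speed of each of penetrometer, mould below 0.02 m/s); the arm keeps its last pose, push and grip.
It fails at once if the grout is struck or pressed hard (over 22 N) with the penetrometer (contact force between penetrometer and mould above 22 N).
It fails at once if the mould is tipped far over (more than 50 degrees) (angle between mould's own z axis and vertical above 0.873 rad).
It fails at once if a thing to be left alone is moved more than 30 mm (distance of any of stopwatch, bowl, beaker, tin_a, tin_b from where it was at the start of the episode above 0.03 m).
It also fails if it takes over 64 s, if anything falls off the work surface, if the arm or the gripper's body presses on something with over 40 N, if the wrist force passes 120 N, or if a joint passes its speed limit or range.

### The arm

A 6-joint arm with a two-finger parallel gripper is mounted at the origin on a cart in front of the work surface, level with it; the furniture and walls round the work are solid. World frame = base frame: x ahead of the robot, y to its left, z up, the work surface at z = 0. Lengths are in m, angles in rad, forces in N, time in s.
With the tool pointing down it reaches from about 0.25 to 0.775 m from the base axis. Payload 4 kg.
Tool frame: the origin (TCP) lies at the very end of the fingers, on their centre line; the grasp point (between the pads) lies hold_point_z behind it (hold_point_z is the distance from the TCP to the grasp point, in m); z points along the fingers, y is the direction in which the jaws open and shut (so a half turn about z gives the same grasp; the last joint's range is limited). The gripper opens to 94 mm and grips with 3 to 60 N. Pads are 16 mm wide; open, the fingers measure 119 mm over their backs; the gripper's body (75 mm by 177 mm) begins 78 mm behind the grasp point.
Start: joints at [-1.453, 0.087, 1.371, -0, 1.684, -0.103], TCP at [0.12, -0.537, 0.206] pointing down, gripper open.
Joint ranges: [-3.1, 3.1], [-0.76, 2.03], [0.27, 2.55], [-1.08, 4.22], [0.17, 2.65], [-2.57, 2.57]. Speed limits (rad/s): [2.79, 2.79, 3.14, 3.14, 3.14, 3.14].

### API

Orientations are given as [roll, pitch, yaw] about the fixed x, y, z axes, in that order (R = Rz(yaw) Ry(pitch) Rx(roll)).
In Python, from bench import * gives the robot as it stands.
- The arm moves only by the tool step_arm, never from a script. Its argument "increments" is text: rows parted by semicolons, each of 6 numbers parted by spaces: the shift along the tool's x, y, z in cm, then the turn, a rotation vector about the tool's x, y, z in rad. A call has 1 to 5 rows; each row shifts and turns the commanded pose from where the row before left it, along the tool's axes as they then stand; what a row does not reach is not made up. A row lasts 1/10 s, in which the tool goes at most 50 mm and 8.59 degrees, less where a joint would pass 70% of its speed; a pose out of reach is approached as far as the arm can. A call is refused whole if a number of a shift passes 5 or a number of a turn 0.15, either way. A call with a gripper value outside its range is refused whole. "claw" is the gripper's target within -1 to 1 (shut at 1, half-way at 0, fully open at -1), set as the call begins (left out, the last holds). The fingers move at their own pace and stop on an object; the grip force is fixed at half the most. Time passes only in rows, so rows that do not move let the fingers close. It gives the time, the measured TCP pose, the force and the opening at its end, in the units of the state.
- get_obs(): the state, without advancing time (a new reading comes with each control period).
- snapshot(name): name is "side" or "top"; returns the picture (400x640x3 uint8, red, green, blue); there is no depth.
- calibration(name): a dict with "camera_matrix" (3x3 intrinsics, pixels), "eye" and "orientation" of the camera in the world. Camera axes: x right, y up, looking along -z (the intrinsics and any distortion apply to the point x, -y, -z); pixel columns grow to the right and rows downward; lengths in m; the calibration is good to about 2 mm. A picture is of the moment at which its call begins. calibration takes no time and is no camera call.
- close_job(): hands the job in, once; it reports no verdict.
The state is a dict: "time": time; "joint_positions": joint angles; "qvel": joint speeds; "joint_torque": joint torques, N m; "tool_pos": TCP position; "ee_rot": TCP orientation; "wrist_force": force on the tool from outside, world axes, zero at the start; "wrist_torque": the same for the moment, N m; "width": finger opening in m.
Only numpy, scipy, OpenCV 4.12 (cv2) and the standard library are available. Lean on these libraries where they do the work, as an engineer would, in place of code of your own. Each camera call takes 0.05 s, during which the arm holds its last target. There are 200 camera calls.

## Working session

There is one attempt and no reset: what is moved stays moved. The work goes in short steps, Python scripts to look and compute and a tool call to move; the robot and the scene stay as the last step left them, time stands still between calls to the robot, and variables do not carry over. Pictures are saved under pics/ and viewed, about 8 in all and at most 12, crops included, and the job is handed in when it is done.

Besides the shell and the picture viewer there is one more tool, called as name(argument=value, ...) on one line, values as JSON. step_arm: Moves the arm, as the interface text tells. Its arguments: {"type":"object","properties":{"increments":{"type":"string"},"claw":{"type":"number"}},"required":["increments"]}

```bash
mkdir -p pics
python3 - <<'E'
from bench import *
import cv2
o=get_obs(); print(o)
for n in ("side","top"):
    c=calibration(n); print(n,c)
    cv2.imwrite(f"pics/{n}0.png",snapshot(n)[:,:,::-1])
E
ls
```

```text
{'time': 0.0, 'joint_positions': array([-1.45307307e+00,  8.78971413e-02,  1.37224058e+00,  1.84261516e-05,
        1.68359437e+00, -1.03055319e-01]), 'qvel': array([ 7.89543487e-04, -7.04069808e-04,  5.40061110e-05,  1.30593013e-03,
       -1.02995852e-05,  4.50496877e-04]), 'joint_torque': array([-1.48643798e-03, -3.40184104e+01, -3.02427649e+01,  7.15513900e-02,
        3.31027131e-02, -1.74030642e-04]), 'tool_pos': array([ 0.12040523, -0.53609722,  0.20434274]), 'ee_rot': array([-3.13946645e+00, -2.38306271e-04,  2.20780376e-01]), 'wrist_force': array([0.21868759, 0.52048759, 0.39791058]), 'wrist_torque': array([0.03058799, 0.01998446, 0.01437725]), 'width': 0.09415561655977307}
side {'camera_matrix': array([[468.35546825,   0.        , 316.94758136],
       [  0.        , 468.35546825, 190.65867391],
       [  0.        ,   0.        ,   1.        ]]), 'eye': array([ 0.18333518, -1.00164372,  0.85730004]), 'orientation': array([ 0.93573685, -0.01916726, -0.36623037])}
top {'camera_matrix': array([[373.95200316,   0.        , 317.49835522],
       [  0.        , 373.95200316, 198.10387314],
       [  0.        ,   0.        ,   1.        ]]), 'eye': array([ 0.42076211, -0.00211335,  1.03719663]), 'orientation': array([ 0.16290144, -0.02967612, -1.55446006])}
pics
```

View pics/top0.png

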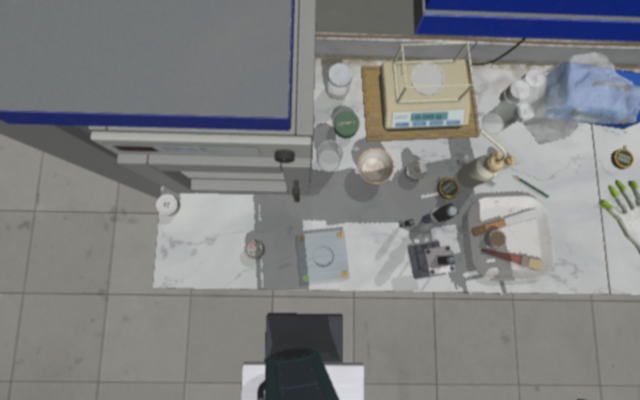

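View pics/side0.png

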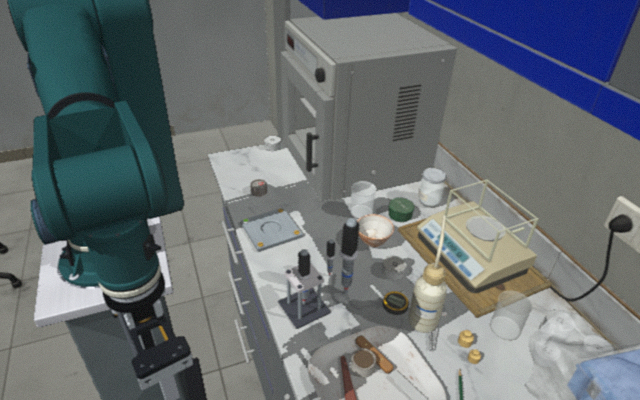

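The top view shows the mould at about (255,248), the base plate at (325,256) and the stand with its penetrometer at (433,260). There are spare penetrometers at (407,223) and (445,213). In the side view the stand penetrometer is at (304,262) and the mould at (259,187).

```bash
cat > h.py <<'E'
from bench import *
import numpy as np, cv2
from scipy.spatial.transform import Rotation as R
def cam(n):
    c=calibration(n); return c["camera_matrix"],np.array(c["eye"]),R.from_euler("xyz",c["orientation"]).as_matrix()
def hit(n,uv,z):
    K,e,M=cam(n); uv=np.atleast_2d(uv).astype(float)
    d=np.c_[(uv[:,0]-K[0,2])/K[0,0],-(uv[:,1]-K[1,2])/K[1,1],-np.ones(len(uv))]@M.T
    return e+d*((z-e[2])/d[:,2])[:,None]
def proj(n,P):
    K,e,M=cam(n); q=(np.atleast_2d(P)-e)@M
    return np.c_[K[0,2]+K[0,0]*q[:,0]/-q[:,2],K[1,2]-K[1,1]*q[:,1]/-q[:,2]]
def avg(n,k=4): return np.mean([snapshot(n).astype(float) for _ in range(k)],0).astype(np.uint8)
def crop(im,x,y,w,h,s): return cv2.resize(im[y:y+h,x:x+w],None,fx=s,fy=s,interpolation=cv2.INTER_CUBIC)[:,:,::-1]
E
python3 - <<'E'
from h import *
t=avg("top",4);s=avg("side",4)
np.save("t0.npy",t);np.save("s0.npy",s)
a=crop(t,235,220,120,75,6.6)[:300*2]
cv2.imwrite("pics/c1.png",a[:495])
b=crop(s,240,175,72,80,7); c=crop(t,400,200,60,80,5)
h=max(b.shape[0],c.shape[0]); z=lambda q:np.vstack([q,np.zeros((h-q.shape[0],q.shape[1],3),np.uint8)])
s2=crop(s,270,215,100,112,5)
b=crop(s,240,175,72,80,4)
h=560; z=lambda q:np.vstack([q,np.zeros((h-q.shape[0],q.shape[1],3),np.uint8)])
cv2.imwrite("pics/c2.png",np.hstack([z(b),z(s2)]))
for n,uv,zz in [("top",(255,247),.03),("top",(325,256),.012),("top",(433,259),.108),("side",(259,184),.03),("side",(304,272),.108)]: print(n,uv,hit(n,uv,zz).round(4))
E
```

```text
top (255, 247) [[0.4515 0.1348 0.03  ]]
top (325, 256) [[ 0.4311 -0.0527  0.012 ]]
top (433, 259) [[ 0.4273 -0.3157  0.108 ]]
side (259, 184) [[0.4471 0.1313 0.03  ]]
side (304, 272) [[ 0.4272 -0.327   0.108 ]]
```

View pics/c1.png

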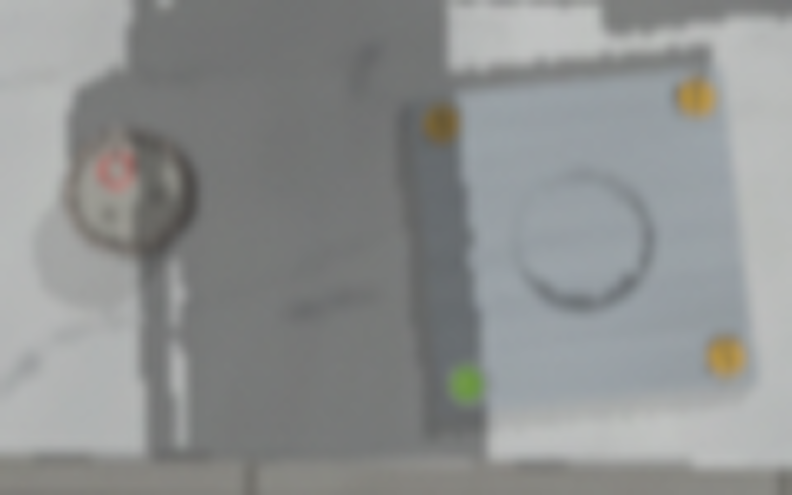

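View pics/c2.png

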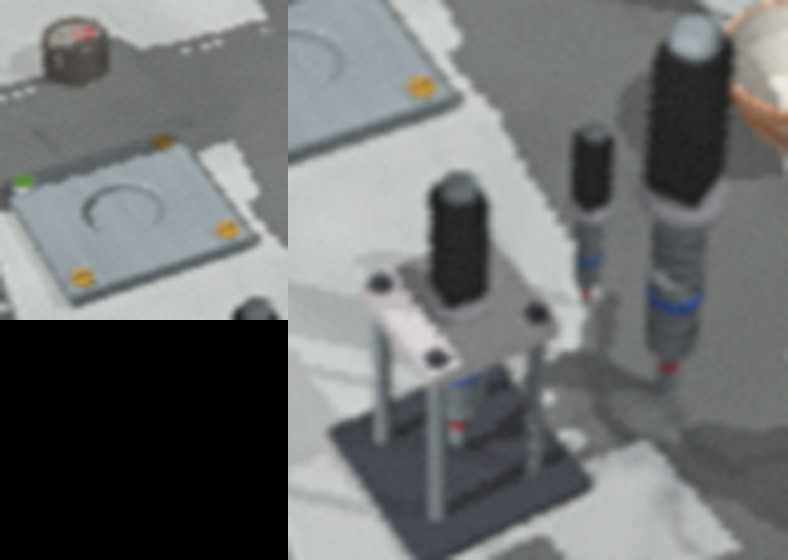

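Run:
```python
import bench; print([x for x in dir(bench) if not x.startswith('_')])
from h import *
t=np.load("t0.npy");s=np.load("s0.npy")
def blobs(im,lo,hi,box,mina=3):
    x0,y0,x1,y1=box; c=cv2.resize(im[y0:y1,x0:x1],None,fx=4,fy=4,interpolation=cv2.INTER_CUBIC)
    hsv=cv2.cvtColor(c,cv2.COLOR_RGB2HSV); m=cv2.inRange(hsv,lo,hi)
    n,l,st,ce=cv2.connectedComponentsWithStats(m)
    return [(int(st[i,4]),((ce[i]+.5)/4-.5+[x0,y0])) for i in range(1,n) if st[i,4]>mina*16]
for n,im,pb,mb in (("top",t,(295,225,355,285),(240,235,270,265)),("side",s,(238,200,306,255),(245,175,275,200))):
    for nm,lo,hi in (("brass",(12,120,60),(28,255,255)),("green",(38,80,60),(75,255,255))):
        for a,c in blobs(im,lo,hi,pb,2): print(n,nm,a,c.round(2),hit(n,c,.0155)[0,:2].round(4))
    c=cv2.resize(im[mb[1]:mb[3],mb[0]:mb[2]],None,fx=4,fy=4,interpolation=cv2.INTER_CUBIC).astype(int)
    w=np.clip(c[...,0]-c[...,1]-35,0,None); ys,xs=np.nonzero(w); 
    e=((xs.min()+xs.max())/2,(ys.min()+ys.max())/2); g=(np.array(e)+.5)/4-.5+[mb[0],mb[1]]
    print(n,"red",len(xs),xs.min(),xs.max(),ys.min(),ys.max(),g,hit(n,g,.026)[0,:2].round(4))
for p in [(-.0255,0),(.0255,0),(0,-.0255),(0,.0255)]: pass
a=crop(t,400,205,70,75,7)
m=crop(t,238,232,34,34,8); m2=crop(s,245,173,30,30,8)
h=525; z=lambda q:np.vstack([q,np.zeros((h-q.shape[0],q.shape[1],3),np.uint8)])
cv2.imwrite("pics/c3.png",np.hstack([a[:h],z(np.vstack([m,m2]))]))
```

```text
['IKError', 'calibration', 'close_job', 'get_obs', 'hold_point_z', 'snapshot']
top brass 190 [339.95 234.36] [ 0.4902 -0.0927]
top brass 108 [301.35 238.42] [0.4772 0.0124]
top brass 195 [344.47 273.56] [ 0.3853 -0.1055]
top green 240 [305.23 277.76] [ 0.3727 -0.0004]
top red 88 40 59 35 52 [252.  245.5] [0.4555 0.1435]
side brass 100 [280.16 210.18] [0.4746 0.0066]
side brass 183 [296.26 231.99] [ 0.4874 -0.0978]
side brass 204 [260.01 244.03] [ 0.3828 -0.1106]
side green 163 [245.35 219.72] [ 0.3709 -0.0014]
side red 198 53 74 27 39 [260.5   182.875] [0.4542 0.141 ]Traceback (most recent call last):
  File "<stdin>", line 20, in <module>
    return _nx.concatenate(arrs, 0, dtype=dtype, casting=casting)
           ~~~~~~~~~~~~~~~^^^^^^^^^^^^^^^^^^^^^^^^^^^^^^^^^^^^^^^
ValueError: all the input array dimensions except for the concatenation axis must match exactly, but along dimension 1, the array at index 0 has size 272 and the array at index 1 has size 240
```

Run:
```python
from h import *
print(hold_point_z() if callable(hold_point_z) else hold_point_z)
t=np.load("t0.npy");s=np.load("s0.npy")
a=crop(t,400,205,70,75,7)
m=crop(t,240,232,32,32,8); m2=crop(s,243,172,32,32,8)
h=525; z=lambda q:np.vstack([q,np.zeros((h-q.shape[0],q.shape[1],3),np.uint8)])
cv2.imwrite("pics/c3.png",np.hstack([a[:h],z(np.vstack([m,m2]))]))
```

```text
0.0188
```

View pics/c3.png

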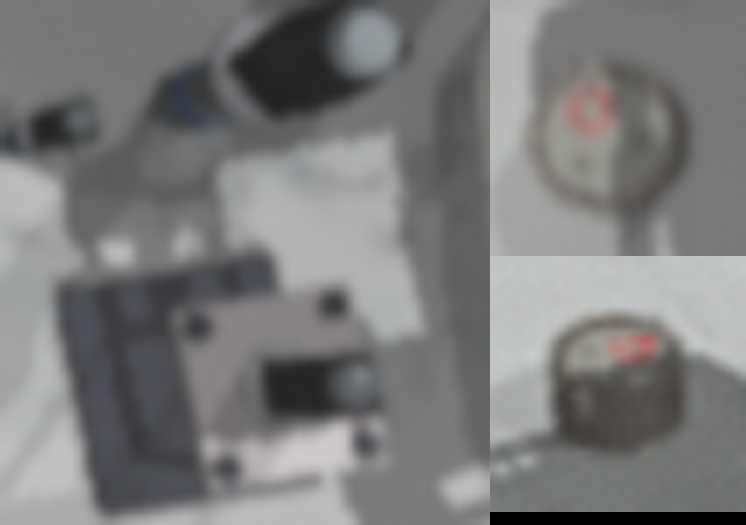

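In the zoomed top view the mould's rim is centred near pixel (254.2,248.4). The red ring lies up and left of it at (252,245.5), about 40° from world x. The stand nuts are centred near (439.7,259.6), with the stand at a yaw of about 10°. I'll move over the mould now.

step_arm(increments="0 0 0 0 0 0.11; 0 0 0 0 0 0.11; 2 -4.2 0 0 0 0; 2 -4.2 0 0 0 0; 2 -4.2 0 0 0 0", claw=-1)

```text
time: 1.0
tool_pos: [0.1807, -0.4093, 0.2052]
ee_rot: [-3.141, -0.0, -0.0]
wrist_force: [0.6, 0.3, 0.9]
width: 0.0939
```

step_arm(increments="2 -4.2 0 0 0 0; 2 -4.2 0 0 0 0; 2 -4.2 0 0 0 0; 2 -4.2 0 0 0 0; 2 -4.2 0 0 0 0")

```text
time: 1.5
tool_pos: [0.2805, -0.1989, 0.2058]
ee_rot: [3.141, -0.001, -0.0]
wrist_force: [1.4, 0.4, 0.7]
width: 0.0939
```

step_arm(increments="2 -4.2 0 0 0 0; 2 -4.2 0 0 0 0; 2 -4.2 0 0 0 0; 2 -4.2 0 0 0 0; 2 -4.2 0 0 0 0")

```text
time: 2.0
tool_pos: [0.3805, 0.0115, 0.206]
ee_rot: [3.141, -0.002, 0.001]
wrist_force: [1.0, -0.7, -0.6]
width: 0.0939
```

step_arm(increments="2 -4.2 3 0 0 0; 0 0 4 0 0 0; 0 0 0 0 0 0; 0 0 0 0 0 0")

```text
time: 2.4
tool_pos: [0.3976, 0.0473, 0.1384]
ee_rot: [3.141, 0.001, 0.001]
wrist_force: [0.7, -0.5, 0.9]
width: 0.094
```

step_arm(increments="2.5 -4 0 0 0 0; 2.4 -4 0 0 0 0; 0 -0.9 3 0 0 0; 0 0 4 0 0 0; 0 0 0 0 0 0")

```text
time: 2.9
tool_pos: [0.4451, 0.1353, 0.0661]
ee_rot: [3.14, 0.006, -0.001]
wrist_force: [-0.9, 0.3, -0.8]
width: 0.094
```

Run:
```python
from h import *
print(get_obs()["tool_pos"])
t=avg("top",2);s=avg("side",2)
cv2.imwrite("pics/c4.png",np.hstack([crop(t,228,215,55,60,7),crop(s,230,150,55,60,7)]))
print(proj("top",[[.447,.136,.03]]),proj("side",[[.447,.136,.03]]))
```

```text
[0.44510632 0.13534611 0.06611597]
[[254.4876159  248.70377323]] [[258.55527093 183.15892306]]
```

View pics/c4.png

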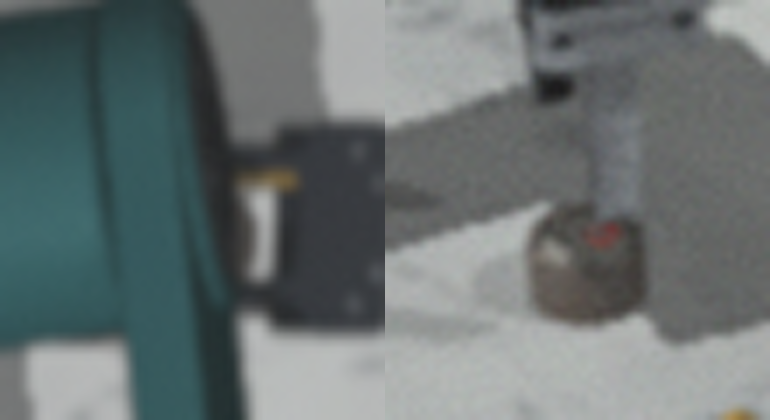

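step_arm(increments="0.2 0 2.8 0 0 0; 0 0 2.8 0 0 0; 0 0 0 0 0 0; 0 0 0 0 0 0")

```text
time: 3.5
tool_pos: [0.4503, 0.1364, 0.0144]
ee_rot: [-3.141, -0.003, 0.0]
wrist_force: [0.3, -0.2, 0.8]
width: 0.094
```

step_arm(increments="0 0 0 0 0 0; 0 0 0 0 0 0; 0 0 0 0 0 0; 0 0 0 0 0 0; 0 0 0 0 0 0", claw=1)

```text
time: 4.0
tool_pos: [0.4491, 0.1366, 0.0126]
ee_rot: [3.142, -0.0, 0.001]
wrist_force: [0.0, -0.5, -0.3]
width: 0.0574
```

step_arm(increments="0 0 0 0 0 0; 0 0 0 0 0 0; 0 0 0 0 0 0; 0 0 0 0 0 0; 0 0 0 0 0 0")

```text
time: 4.5
tool_pos: [0.449, 0.1367, 0.0124]
ee_rot: [-3.141, -0.0, 0.001]
wrist_force: [-0.4, 0.7, 0.4]
width: 0.0494
```

step_arm(increments="0 0 0 0 0 0; 0 0 0 0 0 0; 0 0 0 0 0 0; 0 0 0 0 0 0; 0 0 0 0 0 0", claw=-1)

```text
time: 5.0
tool_pos: [0.4489, 0.1364, 0.0123]
ee_rot: [3.141, 0.0, 0.001]
wrist_force: [0.7, -0.2, 0.4]
width: 0.086
```

step_arm(increments="0 0 0 0 0 0; 0 0 0 0 0 0; 0 0 0 0 0 0; 0 0 0 0 0 0; 0 0 0 0 0 -0.142")

```text
time: 5.5
tool_pos: [0.449, 0.1365, 0.0124]
ee_rot: [3.141, -0.0, 0.146]
wrist_force: [0.3, -0.0, 0.0]
width: 0.0942
```

step_arm(increments="0 0 0 0 0 -0.142; 0 0 0 0 0 -0.142; 0 0 0 0 0 -0.142; 0 0 0 0 0 -0.142; 0 0 0 0 0 -0.142")

```text
time: 6.0
tool_pos: [0.449, 0.1365, 0.0124]
ee_rot: [3.142, 0.0, 0.859]
wrist_force: [0.5, 0.1, 0.3]
width: 0.0941
```

step_arm(increments="0 0 0 0 0 -0.142; 0 0 0 0 0 -0.142; 0 0 0 0 0 -0.142; 0 0 0 0 0 -0.142; 0 0 0 0 0 -0.142")

```text
time: 6.5
tool_pos: [0.449, 0.1366, 0.0124]
ee_rot: [3.142, 0.0, 1.569]
wrist_force: [-1.1, -0.2, 0.2]
width: 0.0941
```

step_arm(increments="0 0 0 0 0 0; 0 0 0 0 0 0; 0 0 0 0 0 0; 0 0 0 0 0 0; 0 0 0 0 0 0", claw=1)

```text
time: 7.0
tool_pos: [0.449, 0.1365, 0.0123]
ee_rot: [-3.142, 0.0, 1.562]
wrist_force: [0.4, 0.4, -0.1]
width: 0.0573
```

step_arm(increments="0 0 0 0 0 0; 0 0 0 0 0 0; 0 0 0 0 0 0; 0 0 0 0 0 0; 0 0 0 0 0 0")

```text
time: 7.5
tool_pos: [0.4486, 0.1365, 0.0123]
ee_rot: [-3.141, 0.0, 1.563]
wrist_force: [-1.9, 0.6, 1.4]
width: 0.0499
```

```bash
python3 -c "
from h import *
o=get_obs();print(o['time'],o['tool_pos'],o['ee_rot'],o['joint_positions'],o['width'])"
```

```text
7.5 [0.44859372 0.13652776 0.01227911] [-3.14072945e+00  1.20354382e-04  1.56275980e+00] [1.74409826e-01 3.36998249e-02 1.82491399e+00 3.98903377e-05
 1.28384955e+00 1.82435102e-01] 0.04988687817681582
```

step_arm(increments="0 0 -2 0 0 0; 0 0 -5 0 0 0; 0 0 -5 0 0 0; 0 0 -3 0 0 0; 0 0 0 0 0 0")

```text
time: 8.0
tool_pos: [0.4526, 0.1371, 0.1677]
ee_rot: [3.13, -0.002, 1.563]
wrist_force: [-0.4, 0.0, -2.0]
width: 0.0496
```

step_arm(increments="0 0 0 -0.13 0 0; 0 0 0 -0.13 0 0; 0 0 0 -0.13 0 0; 0 0 0 -0.13 0 0; 0 0 0 0 0 0")

```text
time: 8.5
tool_pos: [0.442, 0.1356, 0.1531]
ee_rot: [2.635, 0.004, 1.565]
wrist_force: [-1.5, 0.0, -4.1]
width: 0.05
```

Run:
```python
from h import *
o=get_obs();print(o['tool_pos'],o['ee_rot'],o['width'],o['wrist_force'])
s=avg("side",2); cv2.imwrite("pics/c5.png",crop(s,215,100,80,80,7))
```

```text
[0.44202582 0.13559146 0.15307789] [2.63492094 0.00369447 1.56473147] 0.05003123411231399 [-1.48669604e+00  1.26205135e-03 -4.11396896e+00]
```

View pics/c5.png

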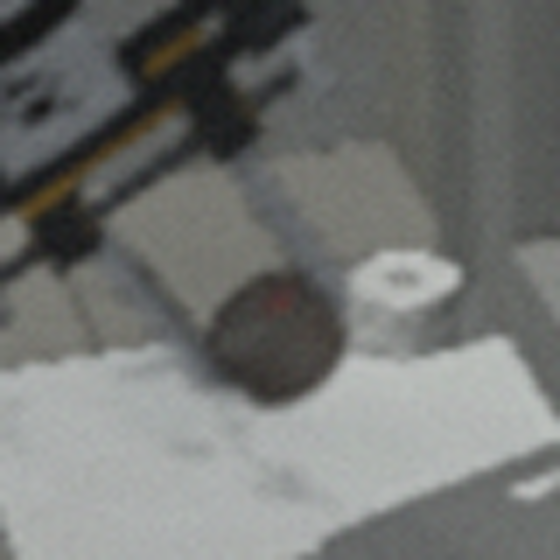

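The mould is held and tipped about 29°, with the red ring visible at crop position (278,300). I'll hold for two seconds, then level it.

step_arm(increments="0 0 0 0 0 0; 0 0 0 0 0 0; 0 0 0 0 0 0; 0 0 0 0 0 0; 0 0 0 0 0 0")

```text
time: 9.1
tool_pos: [0.4494, 0.1365, 0.1625]
ee_rot: [2.622, 0.0, 1.562]
wrist_force: [0.0, 0.4, -3.7]
width: 0.0497
```

step_arm(increments="0 0 0 0 0 0; 0 0 0 0 0 0; 0 0 0 0 0 0; 0 0 0 0 0 0; 0 0 0 0 0 0")

```text
time: 9.6
tool_pos: [0.4489, 0.1366, 0.1624]
ee_rot: [2.621, 0.0, 1.563]
wrist_force: [-1.0, -0.3, -2.1]
width: 0.0501
```

step_arm(increments="0 0 0 0 0 0; 0 0 0 0 0 0; 0 0 0 0 0 0; 0 0 0 0 0 0; 0 0 0 0 0 0")

```text
time: 10.1
tool_pos: [0.449, 0.1365, 0.1624]
ee_rot: [2.622, 0.0, 1.563]
wrist_force: [-0.3, 0.1, -3.0]
width: 0.0499
```

step_arm(increments="0 0 0 0 0 0; 0 0 0 0 0 0; 0 0 0 0 0 0; 0 0 0 0 0 0; 0 0 0 0 0 0")

```text
time: 10.6
tool_pos: [0.449, 0.1365, 0.1623]
ee_rot: [2.622, 0.0, 1.563]
wrist_force: [-1.0, -0.0, -2.7]
width: 0.0498
```

step_arm(increments="0 0 0 0.13 0 0; 0 0 0 0.13 0 0; 0 0 0 0.13 0 0; 0 0 0 0.13 0 0; 0 0 0 0 0 0")

```text
time: 11.1
tool_pos: [0.4522, 0.136, 0.1606]
ee_rot: [-3.139, 0.001, 1.561]
wrist_force: [-0.4, 0.3, -3.2]
width: 0.0497
```

step_arm(increments="-4 -0.4 2 0 0 0; -4 -0.4 2 0 0 0; -4 -0.4 2 0 0 0; -4 -0.4 2 0 0 0; -2.5 -0.1 2 0 0 0")

```text
time: 11.6
tool_pos: [0.4299, -0.0505, 0.0622]
ee_rot: [3.138, 0.003, 1.562]
wrist_force: [0.0, -0.6, -2.1]
width: 0.05
```

step_arm(increments="0 0 0 0 0 0; 0 0 0 0 0 0; 0 0 0 0 0 0")

```text
time: 11.9
tool_pos: [0.4313, -0.0476, 0.0637]
ee_rot: [3.138, 0.001, 1.564]
wrist_force: [0.5, -0.1, -3.2]
width: 0.0499
```

Run:
```python
from h import *
o=get_obs();print(o['tool_pos'],o['ee_rot'],o['width'],o['wrist_force'])
s=avg("side",4); np.save("s6.npy",s)
t=avg("top",2)
p=o['tool_pos']; 
# predicted ellipse of rim from TCP: rim at TCP z + .0177
a=np.linspace(0,2*np.pi,60); 
C=np.c_[p[0]+.0255*np.cos(a),p[1]+.0255*np.sin(a),np.full(60,p[2]+.0177)]
im=crop(s,238,165,75,85,7).copy()
for q in proj("side",C): 
    x=(q-[238,165]+.5)*7-.5; cv2.circle(im,tuple(x.astype(int)),1,(0,255,0),-1)
C[:,2]=p[2]-.0123
for q in proj("side",C): 
    x=(q-[238,165]+.5)*7-.5; cv2.circle(im,tuple(x.astype(int)),1,(255,0,255),-1)
cv2.imwrite("pics/c6.png",im)
```

```text
[ 0.43126136 -0.04758792  0.06365421] [3.13815155e+00 5.28277930e-04 1.56396178e+00] 0.04987986996247399 [ 0.50509069 -0.13707288 -3.18616338]
```

View pics/c6.png

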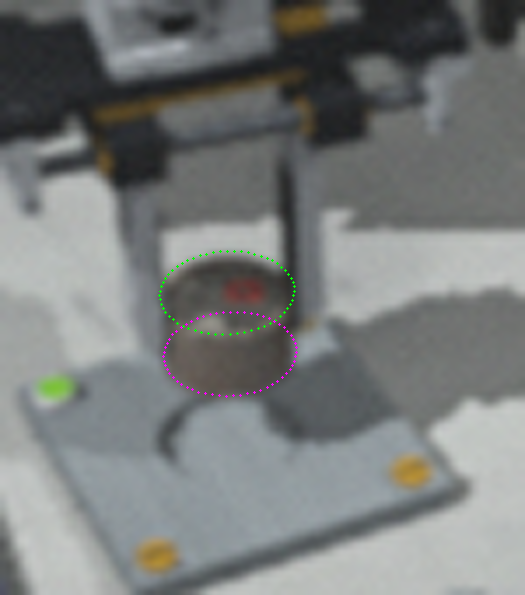

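The held mould matches the side camera's prediction from the tool pose to about 0.3 px: its rim spans crop x 160 to 297 and its bottom edge is at y 397. So I trust the side camera, and it puts the seat at about (0.4297, -0.0491).

step_arm(increments="-0.15 -0.16 1.5 0 0 0; 0 0 1.5 0 0 0; 0 0 0 0 0 0; 0 0 0 0 0 0; 0 0 0 0 0 0")

```text
time: 12.7
tool_pos: [0.4297, -0.0499, 0.0333]
ee_rot: [3.14, 0.0, 1.563]
wrist_force: [0.6, -0.6, -2.5]
width: 0.0499
```

step_arm(increments="0 0 0.4 0 0 0; 0 0 0.3 0 0 0; 0 0 0 0 0 0; 0 0 0 0 0 0; 0 0 0 0 0 0")

```text
time: 13.2
tool_pos: [0.429, -0.0499, 0.0255]
ee_rot: [3.141, 0.0, 1.563]
wrist_force: [0.0, -1.0, -2.2]
width: 0.0496
```

step_arm(increments="0 0 0.2 0 0 0; 0 0 0.2 0 0 0; 0 0 0 0 0 0; 0 0 0 0 0 0; 0 0 0 0 0 0")

```text
time: 13.7
tool_pos: [0.4294, -0.0497, 0.0214]
ee_rot: [3.14, -0.0, 1.563]
wrist_force: [2.2, 1.5, -3.5]
width: 0.0495
```

step_arm(increments="0 0 0.15 0 0 0; 0 0 0.15 0 0 0; 0 0 0 0 0 0; 0 0 0 0 0 0; 0 0 0 0 0 0")

```text
time: 14.2
tool_pos: [0.4294, -0.0497, 0.0186]
ee_rot: [3.14, -0.0, 1.563]
wrist_force: [3.6, 1.7, -1.6]
width: 0.0499
```

step_arm(increments="0.05 0.08 0.1 0 0 0; 0 0 0 0 0 0; 0 0 0 0 0 0")

```text
time: 14.5
tool_pos: [0.4295, -0.0496, 0.0182]
ee_rot: [-3.141, 0.001, 1.563]
wrist_force: [-0.3, 0.5, 5.6]
width: 0.0501
```

step_arm(increments="0 0 0 0 0 0; 0 0 0 0 0 0; 0 0 0 0 0 0; 0 0 0 0 0 0; 0 0 0 0 0 0", claw=-0.4)

```text
time: 15.0
tool_pos: [0.4294, -0.0494, 0.0171]
ee_rot: [-3.141, 0.0, 1.563]
wrist_force: [-0.6, -0.6, 0.8]
width: 0.0658
```

step_arm(increments="0 0 0 0 0 0; 0 0 -1 0 0 0; 0 0 -3 0 0 0; 0 0 -5 0 0 0; 0 0 -5 0 0 0")

```text
time: 15.5
tool_pos: [0.4289, -0.0491, 0.159]
ee_rot: [-3.14, -0.0, 1.563]
wrist_force: [1.9, 0.7, 0.6]
width: 0.0658
```

step_arm(increments="-4 -4 -3 0 0 0; -4 -3 -3 0 0 0; -4 -3 0 0 0 0; -4 0 0 0 0 0; -4 0 0 0 0 0", claw=-1)

```text
time: 16.0
tool_pos: [0.3406, -0.2357, 0.2084]
ee_rot: [3.139, 0.002, 1.562]
wrist_force: [0.7, -0.3, 0.0]
width: 0.0938
```

Run:
```python
from h import *
o=get_obs();print(o['time'],o['tool_pos'],o['ee_rot'],o['width'])
s=avg("side",4); t=avg("top",4); np.save("s7.npy",s); np.save("t7.npy",t)
for n,im,mb in (("top",t,(308,240,338,272)),("side",s,(255,205,290,240))):
    c=cv2.resize(im[mb[1]:mb[3],mb[0]:mb[2]],None,fx=4,fy=4,interpolation=cv2.INTER_CUBIC).astype(int)
    w=np.clip(c[...,0]-c[...,1]-35,0,None); ys,xs=np.nonzero(w)
    if len(xs):
        g=(np.array([(xs.min()+xs.max())/2,(ys.min()+ys.max())/2])+.5)/4-.5+[mb[0],mb[1]]
        print(n,len(xs),xs.min(),xs.max(),ys.min(),ys.max(),g,hit(n,g,.032)[0].round(4))
A=crop(s,243,195,55,60,7).copy()
a=np.linspace(0,2*np.pi,60)
for z,col in ((.036,(0,255,0)),(.012,(255,0,255))):
    for q in proj("side",np.c_[.4302+.0255*np.cos(a),-.0492+.0255*np.sin(a),np.full(60,z)]):
        cv2.circle(A,tuple(((q-[243,195]+.5)*7-.5).astype(int)),1,col,-1)
B=crop(t,400,215,60,60,6)
cv2.imwrite("pics/c7.png",np.hstack([A,np.vstack([B,np.zeros((60,360,3),np.uint8)])]))
# grip of penetrometer, both views
cv2.imwrite("pics/c8.png",np.hstack([crop(s,280,235,50,60,8),crop(t,415,230,50,60,8)]))
```

```text
16.0 [ 0.34058859 -0.23572192  0.20840195] [3.13863271e+00 2.47907359e-03 1.56208479e+00] 0.09375597409012563
top 76 48 64 42 58 [321.625 252.125] [ 0.441  -0.0426  0.032 ]
side 197 61 108 21 68 [275.75 215.75] [ 0.4501 -0.0325  0.032 ]
```

View pics/c7.png

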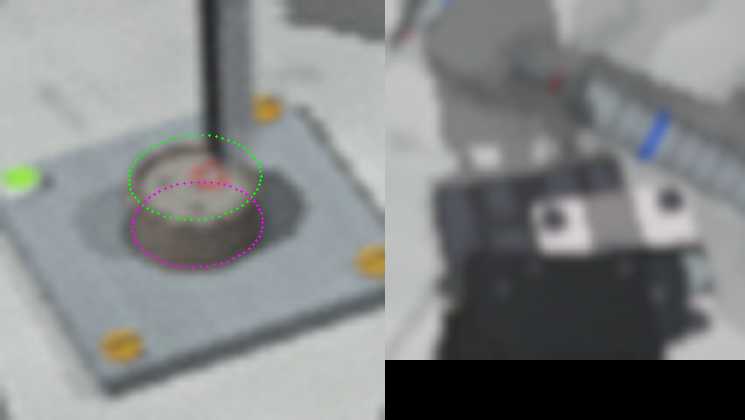

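View pics/c8.png

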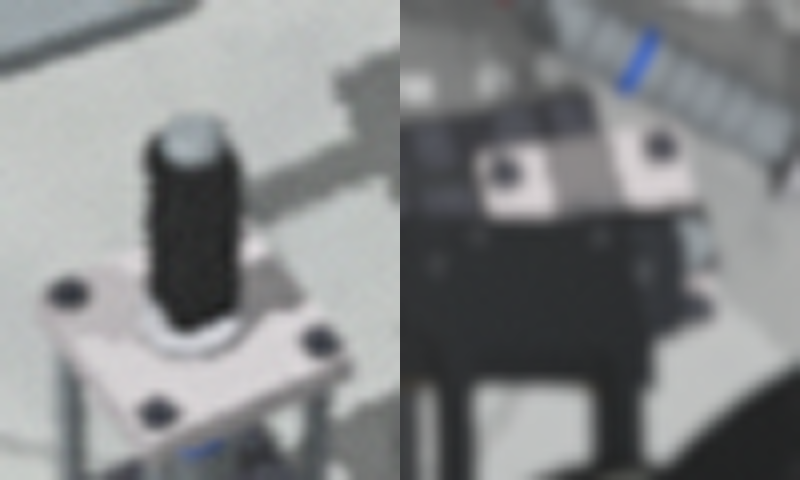

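The mould is home: its visible lower edge sits at or below the prediction, and the red ring is at side crop (207,173). The grip's edge pattern gives a penetrometer yaw of about 12°. In the top view the large spare penetrometer looks changed, so I'll check it.

Run:
```python
from h import *
s=np.load("s7.npy"); t=np.load("t7.npy")
print("mark side",hit("side",(272.1,219.3),.032)[0].round(4))
print("nuts side",hit("side",(304.06,274.25),.111)[0].round(4),"top",hit("top",(439.7,259.6),.111)[0].round(4))
print("cap side",hit("side",(303.6,252.06),.18)[0].round(4),"top",hit("top",(450,259.1),.18)[0].round(4))
for n,im,mb in (("top",t,(308,240,338,272)),("side",s,(262,210,282,228))):
    c=cv2.resize(im[mb[1]:mb[3],mb[0]:mb[2]],None,fx=4,fy=4,interpolation=cv2.INTER_CUBIC).astype(int)
    m=(c[...,0]-c[...,1]>35)&(c[...,1]-c[...,2]<25); ys,xs=np.nonzero(m)
    g=(np.array([(xs.min()+xs.max())/2,(ys.min()+ys.max())/2])+.5)/4-.5+[mb[0],mb[1]]
    print(n,len(xs),xs.min(),xs.max(),ys.min(),ys.max(),g,hit(n,g,.032)[0].round(4))
cv2.imwrite("pics/c9.png",np.vstack([crop(s,280,190,160,120,4)[:300],crop(t,395,190,160,70,4)[:280]]))
```

```text
mark side [ 0.4362 -0.0438  0.032 ]
nuts side [ 0.4241 -0.336   0.111 ] top [ 0.4261 -0.3314  0.111 ]
cap side [ 0.422  -0.3386  0.18  ] top [ 0.4272 -0.3307  0.18  ]
top 76 48 64 42 58 [321.625 252.125] [ 0.441  -0.0426  0.032 ]
side 171 33 53 32 48 [272.375 219.625] [ 0.4365 -0.0453  0.032 ]
```

View pics/c9.png

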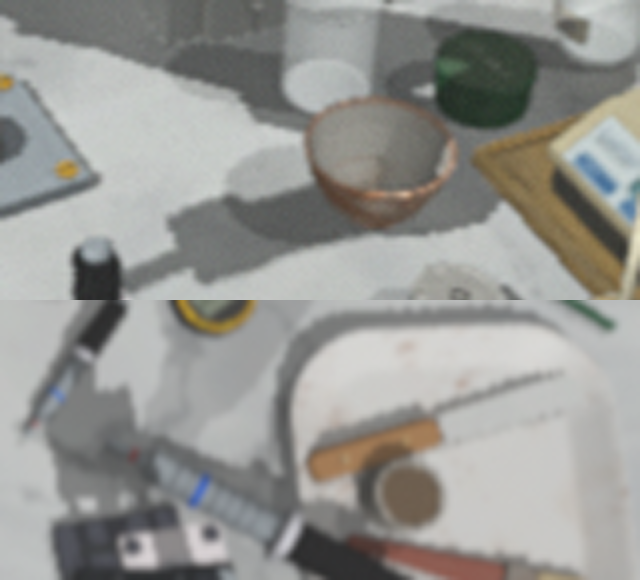

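Both look-alike penetrometers have fallen over. They were balanced on their tips at the start, and my path never went near them. They aren't on the leave-alone list and nothing is blocked. Next is the middle-sized penetrometer.

step_arm(increments="0 0 0 0 0 0.135; 0 0 0 0 0 0.135; 0 0 0 0 0 0.135; 0 0 0 0 0 0.135; 0 0 0 0 0 0.135")

```text
time: 16.9
tool_pos: [0.3416, -0.233, 0.2067]
ee_rot: [3.141, -0.0, 0.885]
wrist_force: [0.1, 0.1, 0.4]
width: 0.0939
```

step_arm(increments="0 0 0 0 0 0.135; 0 0 0 0 0 0.135; 0 0 0 0 0 0.135; 0 0 0 0 0 0.135; 0 0 0 0 0 0.135")

```text
time: 17.4
tool_pos: [0.3416, -0.233, 0.2068]
ee_rot: [3.141, -0.0, 0.21]
wrist_force: [-0.1, 0.7, -0.3]
width: 0.0939
```

step_arm(increments="2 3.8 0 0 0 0; 2 3.8 0 0 0 0; 2 3.8 0 0 0 0; 0 0 0 0 0 0; 0 0 0 0 0 0")

```text
time: 17.9
tool_pos: [0.4244, -0.3319, 0.2055]
ee_rot: [-3.139, 0.001, 0.214]
wrist_force: [-1.3, -0.1, -0.5]
width: 0.0939
```

step_arm(increments="0 0.3 2 0 0 0; 0 0 3 0 0 0; 0 0 3 0 0 0; 0 0 0 0 0 0; 0 0 0 0 0 0")

```text
time: 18.4
tool_pos: [0.4244, -0.3347, 0.1277]
ee_rot: [3.141, -0.0, 0.214]
wrist_force: [-0.3, -0.5, 0.2]
width: 0.094
```

step_arm(increments="0 0 0 0 0 0; 0 0 0 0 0 0; 0 0 0 0 0 0; 0 0 0 0 0 0; 0 0 0 0 0 0", claw=1)

```text
time: 18.9
tool_pos: [0.4247, -0.336, 0.1269]
ee_rot: [3.141, -0.0, 0.213]
wrist_force: [1.0, -0.1, -0.2]
width: 0.0574
```

step_arm(increments="0 0 0 0 0 0; 0 0 0 0 0 0; 0 0 0 0 0 0; 0 0 0 0 0 0; 0 0 0 0 0 0")

```text
time: 19.4
tool_pos: [0.4244, -0.3356, 0.1264]
ee_rot: [-3.141, 0.0, 0.213]
wrist_force: [-1.3, 0.5, -0.6]
width: 0.0201
```

step_arm(increments="0 0 0 0 0 0; 0 0 0 0 0 0; 0 0 0 0 0 0; 0 0 0 0 0 0; 0 0 0 0 0 0")

```text
time: 19.9
tool_pos: [0.4246, -0.3358, 0.1264]
ee_rot: [-3.142, 0.0, 0.213]
wrist_force: [-0.7, 0.4, -0.0]
width: 0.0199
```

step_arm(increments="0 0 -2 0 0 0; 0 0 -4 0 0 0; 0 0 -4 0 0 0; 0 0 -3 0 0 0; 0 0 0 0 0 0")

```text
time: 20.4
tool_pos: [0.4263, -0.3376, 0.2621]
ee_rot: [3.132, -0.006, 0.213]
wrist_force: [-0.1, 0.1, -1.2]
width: 0.0198
```

Run:
```python
from h import *
o=get_obs();p=o['tool_pos'];print(p,o['ee_rot'],o['width'],o['wrist_force'])
s=avg("side",4); np.save("s10.npy",s)
M=R.from_euler("xyz",o['ee_rot']).as_matrix()
pr=lambda d:proj("side",[p-M[:,2]*-d])[0]
# blue band, red line, tip along predicted axis
for d in (-.0536,0.0184,.0884,.0984,.1104): print(d,pr(d).round(1))
u0,v0=pr(.0884).astype(int)
x0,y0,w,h=u0-15,v0-30,30,50
c=cv2.resize(s[y0:y0+h,x0:x0+w],None,fx=4,fy=4,interpolation=cv2.INTER_CUBIC).astype(int)
for nm,m in (("red",(c[...,0]-c[...,1]>35)&(c[...,0]-c[...,2]>35)),("blue",(c[...,2]-c[...,0]>30))):
    ys,xs=np.nonzero(m); print(nm,len(xs),((np.array([xs.mean(),ys.mean()])+.5)/4-.5+[x0,y0]).round(2) if len(xs) else None)
d=M.T@(np.array([.438,-.0448,0.])-p); print("tool delta cm",(d*100).round(2))
```

```text
[ 0.42633212 -0.33760069  0.2620715 ] [ 3.1322326  -0.00605618  0.21273147] 0.019806839324966796 [-0.11962752  0.11211552 -1.17703512]
-0.0536 [305.5 199.2]
0.0184 [305.7 228. ]
0.0884 [305.8 253.6]
0.0984 [305.9 257.1]
0.1104 [305.9 261.2]
red 15 [296.01 232.56]
blue 460 [304.5  247.72]
tool delta cm [  7.16 -28.62  25.98]
```

step_arm(increments="1.05 -4.1 0 0 0 0; 1.05 -4.1 0 0 0 0; 1.05 -4.1 0 0 0 0; 1.05 -4.1 0 0 0 0; 1.05 -4.1 0 0 0 0")

```text
time: 21.1
tool_pos: [0.4314, -0.1224, 0.2536]
ee_rot: [-3.139, 0.004, 0.212]
wrist_force: [0.6, -0.0, -1.6]
width: 0.02
```

step_arm(increments="1.05 -4.1 0 0 0 0; 1.05 -4 2 0 0 0; 0 0 4 0 0 0; 0 0 2 0 0 0; 0 0 0 0 0 0")

```text
time: 21.6
tool_pos: [0.4323, -0.0394, 0.1702]
ee_rot: [-3.137, 0.011, 0.214]
wrist_force: [-0.0, -0.6, -2.9]
width: 0.0197
```

step_arm(increments="0 0 0 0 0 0; 0 0 0 0 0 0; 0 0 0 0 0 0; 0 0 0 0 0 0")

```text
time: 22.0
tool_pos: [0.4367, -0.0412, 0.1777]
ee_rot: [3.141, -0.002, 0.212]
wrist_force: [0.3, -0.5, -2.1]
width: 0.0199
```

```bash
cat > m.py <<'E'
from h import *
import sys
o=get_obs();p=o['tool_pos'];print(o['time'],p,o['ee_rot'],o['width'],o['wrist_force'])
s=avg("side",4); np.save("s11.npy",s)
M=R.from_euler("xyz",o['ee_rot']).as_matrix()
pr=lambda d:proj("side",[p+M[:,2]*d])[0]
for d in (.0884,.0984,.1104): print(d,pr(d).round(2))
u0,v0=pr(.0884).astype(int)
x0,y0,w,h=u0-12,v0-16,26,56
c=cv2.resize(s[y0:y0+h,x0:x0+w],None,fx=4,fy=4,interpolation=cv2.INTER_CUBIC).astype(int)
for nm,m in (("red",(c[...,0]-c[...,1]>30)&(c[...,0]-c[...,2]>30)),("blue",(c[...,2]-c[...,0]>30))):
    n,l,st,ce=cv2.connectedComponentsWithStats(m.astype(np.uint8))
    for i in range(1,n):
        if st[i,4]>15: print(nm,st[i],((ce[i]+.5)/4-.5+[x0,y0]).round(2))
print("mark px",proj("side",[[.438,-.0448,.032]]).round(2))
E
python3 m.py
```

```text
22.0 [ 0.43673221 -0.04122016  0.17772826] [ 3.14053410e+00 -2.07291708e-03  2.12130283e-01] 0.019947695186802943 [ 0.30408751 -0.47140925 -2.13461128]
0.0884 [271.27 202.16]
0.0984 [271.43 205.11]
0.1104 [271.61 208.61]
red [47 77  7  5 25] [271.12 205.34]
red [81 96 12  7 62] [280.17 210.45]
red [ 45 128  22  17 216] [272.42 219.81]
blue [ 34  34  28  14 248] [270.36 195.8 ]
mark px [[272.83 219.39]]
```

step_arm(increments="0.13 0.23 1 0 0 0; 0 0 1 0 0 0; 0 0 0.7 0 0 0; 0 0 0 0 0 0; 0 0 0 0 0 0")

```text
time: 22.7
tool_pos: [0.4375, -0.0427, 0.149]
ee_rot: [-3.141, 0.001, 0.213]
wrist_force: [-0.1, -0.4, -2.1]
width: 0.0199
```

step_arm(increments="0 0 0 0 0 0; 0 0 0 0 0 0; 0 0 0 0 0 0")

```text
time: 23.0
tool_pos: [0.4381, -0.0428, 0.1499]
ee_rot: [3.141, -0.001, 0.213]
wrist_force: [0.4, 0.0, -2.3]
width: 0.0201
```

```bash
python3 m.py
python3 - <<'E'
from h import *
s=np.load("s11.npy"); t=avg("top",3)
cv2.imwrite("pics/c11.png",np.hstack([crop(s,245,180,55,65,8),crop(t,300,235,42,65,8)]))
E
```

```text
23.0 [ 0.43805053 -0.04278436  0.14993471] [ 3.14116277e+00 -7.44433806e-04  2.12826418e-01] 0.02010813629043811 [ 0.38744224  0.03048555 -2.27426859]
0.0884 [272.26 210.53]
0.0984 [272.4 213.4]
0.1104 [272.57 216.81]
red [77 63 12  8 69] [280.24 210.38]
red [47 78  8  6 34] [272.21 213.8 ]
red [ 41  97  22  16 213] [272.51 219.84]
red [  0 200  10   7  51] [260.75 244.42]
blue [ 34  36  28  14 271] [271.3  204.31]
mark px [[272.83 219.39]]
```

View pics/c11.png

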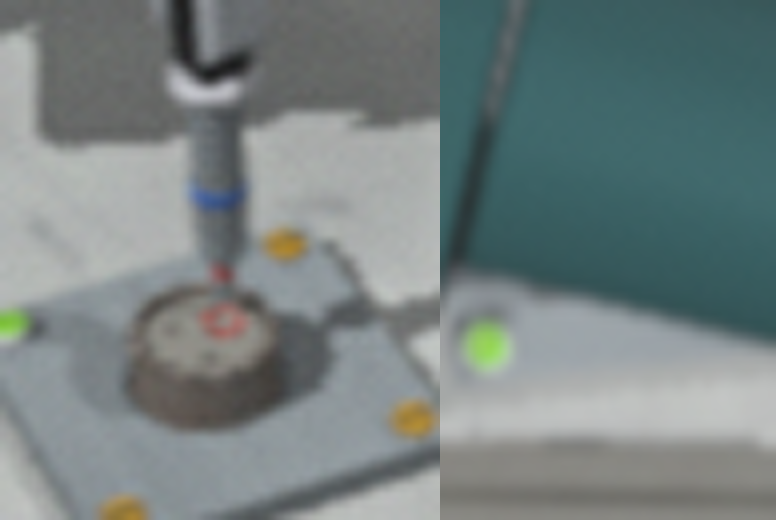

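The tip is right above the red ring: the piston's red line is at u 272.2 and the ring at (272.5,219.8). I'll lower it slowly and watch the force.

step_arm(increments="0 0.05 0.3 0 0 0; 0 0 0.3 0 0 0; 0 0 0 0 0 0; 0 0 0 0 0 0; 0 0 0 0 0 0")

```text
time: 23.85
tool_pos: [0.4379, -0.0433, 0.1435]
ee_rot: [3.141, -0.0, 0.213]
wrist_force: [-0.0, -0.2, -1.5]
width: 0.02
```

step_arm(increments="0 0 0.2 0 0 0; 0 0 0.2 0 0 0; 0 0 0 0 0 0; 0 0 0 0 0 0; 0 0 0 0 0 0")

```text
time: 24.35
tool_pos: [0.4382, -0.0433, 0.1399]
ee_rot: [3.141, -0.001, 0.213]
wrist_force: [-0.2, 0.2, 0.3]
width: 0.0198
```

step_arm(increments="0 0 0.2 0 0 0; 0 0 0.2 0 0 0; 0 0 0 0 0 0; 0 0 0 0 0 0; 0 0 0 0 0 0")

```text
time: 24.85
tool_pos: [0.4383, -0.0433, 0.136]
ee_rot: [3.141, -0.001, 0.213]
wrist_force: [-1.1, -0.2, 4.1]
width: 0.0197
```

step_arm(increments="0 0 0.15 0 0 0; 0 0 0 0 0 0; 0 0 0 0 0 0; 0 0 0 0 0 0; 0 0 0 0 0 0")

```text
time: 25.35
tool_pos: [0.4383, -0.0433, 0.1346]
ee_rot: [3.141, -0.001, 0.213]
wrist_force: [-0.8, 0.6, 5.6]
width: 0.02
```

```bash
python3 m.py
python3 - <<'E'
from h import *
print(np.mean([ (snapshot("side"),get_obs()["wrist_force"])[1] for _ in range(6)],0), get_obs()["tool_pos"])
E
```

```text
25.35 [ 0.43829116 -0.04330062  0.13462223] [ 3.14103181e+00 -1.11604163e-03  2.12837943e-01] 0.020018131224138425 [-0.78015302  0.63423211  5.55667988]
0.0884 [272.62 215.01]
0.0984 [272.76 217.84]
0.1104 [272.93 221.21]
red [77 43 13  8 71] [280.24 210.36]
red [ 40  80  23  13 176] [272.04 220.34]
red [  0 180   9   7  51] [260.61 244.45]
blue [ 37  35  27  14 247] [272.08 209.04]
mark px [[272.83 219.39]]
[-0.40767421 -0.17727178  5.95058768] [ 0.43828134 -0.04329298  0.13460924]
```

```bash
python3 -c "
from bench import *
close_job(); o=get_obs(); print(o['time'],o['tool_pos'],o['wrist_force'],o['width'])"
```

```text
the job is handed in; nothing more can be done
the job is handed in; nothing more can be done
```

I finished every step and handed the job in at about 26 s; no verdict was reported.

**Mould:** I centred it by squeezing it from two directions, lifted it, tipped it about 30° and held it for about 2 s. I then levelled it and lowered it into the recess, where it met the floor at the expected height, and let go. The side picture showed it home.

**Penetrometer:** I took the middle-sized one from the stand by its flats and held it upright to within about 0.1°. Contact with the grout came at the expected height. At hand-in the push was about 7.9 N, so the piston was in about 8 mm. The wrist force and the tool height agree on this.

**Checks that disagreed or were limited:**
- **Red ring position:** the two cameras put the ring's centre 3–5 mm apart. I used the side view, checked against the tool pose; there the tip lined up with the ring to about 0.5 px (1–2 mm).
- **After pressing:** I had used up the 12 pictures, so the last check was numbers only.
- **Fallen look-alikes:** the small and large spare penetrometers were found lying on the bench partway through. They had been standing loose on their tips. My path kept well clear of them, so I think they fell on their own, but I did not see it happen.
- **Stopwatch, bowl, beaker and tins:** I did not measure their positions at the end; my moves stayed away from them.

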